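Tip the heel blocks into the tote and hold the tote up

TASK

Pick up the metal tray by its handle with the four heel blocks on it, tip it low over the wooden tote so that all four slide in without one falling on the bench, and set the tray down flat on the bench again. Then lift the tote by its handle and finish while holding it, about 10 cm clear of the bench, level and still, with the blocks inside, ready for a colleague to take: do not put it down or let go. Leave everything else on the bench where it is.

Things in the scene. Friction and masses are not known exactly. Their poses are not given: they have to be found in the camera images.
- tray: Loose aluminium hand tray, 180 g, on the bench (z = 0): pan 160 x 140 mm, floor 4 mm, side walls 3 x 36 mm high, back wall 52 mm high, no wall at the front (the lip, +x); a wooden bar handle sticks out level at the back (-x). Origin: centre of the pan's underside; z up. Its floor is slippery: blocks start to slide at a tilt of 15 to 23 degrees and slide off readily at 40 to 50.
- tray_lip (a point): The middle of the tray's open front edge, 80 mm ahead of the tray's origin, 2 mm above the underside.
- tray_handle (a point): Middle of the tray's handle, 135 mm behind the tray's origin and 45 mm above its underside. The handle bar is 22 mm wide (y), 26 mm tall (z, 32 to 58 mm above the underside) and reaches 185 mm behind the origin; 55 mm of it is free on the pan's side of this point and 50 mm on the other.
- tote: Loose wooden carrying tote: an open box 230 mm long (x) and 180 mm wide (y) with gabled ends that rise 203 mm, long sides 75 mm high, and a straight handle rail along x from gable to gable. Gables 12 mm, long sides 9 mm, floor 9 mm thick; inside 206 x 162 mm. Origin: centre of the underside, z up. It weighs about 0.6 kg. Pieces can be tipped in over either long side, below the rail.
- tote_handle (a point): Middle of the tote's handle rail, 184 mm above the underside, over the centre. The rail runs along the tote's x, 206 mm between the gables, is 24 mm wide (y) and 28 mm tall (z).
- heel1: Heel block of stacked leather, D-shaped, 50 x 52 mm and 25 mm thick, about 45 g. Origin: in its middle. At the start it lies flat on the tray, with no block touching another.
- heel2: Another heel block, the same as heel1.
- heel3: Another heel block, the same as heel1.
- heel4: Another heel block, the same as heel1.
- tin: Bystander: round tin 70 mm across, 65 mm high. Origin: centre of its underside.
- brush: Bystander: wooden brush about 170 mm long, lying along its x. Origin: under its middle.
- mug: Bystander: white mug with a lid, 86 mm across, 115 mm high. Origin: centre of its underside.
- tub: Bystander: empty round clear plastic tub, 136 mm across, 75 mm high. Origin: centre of its underside.
- sneaker: Bystander: shoe on its last, 270 mm long (x, toe at +x), 112 mm high. Origin: on its underside.
- hammer: Bystander: shoemaker's hammer lying on the bench, about 250 mm long (x, head at +x). Origin: in the handle, at the level of the bench.
There are look-alikes about, which are no part of the job. What is shaped like the heel2 but orange is not meant.

How it is judged (in metres and radians):
On the way, in this order (a step that is already met when the one before it is completed fails the run):
1. the tray is lifted clear of the bench with all four blocks on it (height (world z) of tray above 0.03 m and x of heel1 in the frame of tray between -0.08 and 0.08 m and y of heel1 in the frame of tray between -0.07 and 0.07 m and z of heel1 in the frame of tray between 0 and 0.05 m and x of heel2 in the frame of tray between -0.08 and 0.08 m and y of heel2 in the frame of tray between -0.07 and 0.07 m and z of heel2 in the frame of tray between 0 and 0.05 m and x of heel3 in the frame of tray between -0.08 and 0.08 m and y of heel3 in the frame of tray between -0.07 and 0.07 m and z of heel3 in the frame of tray between 0 and 0.05 m and x of heel4 in the frame of tray between -0.08 and 0.08 m and y of heel4 in the frame of tray between -0.07 and 0.07 m and z of heel4 in the frame of tray between 0 and 0.05 m), for 0.1 s.
2. tipped with its lip low over the standing tote, the tray has let all four blocks slide in (angle between tray's own z axis and vertical above 0.2 rad and horizontal distance between tray_lip and tote below 0.14 m and height (world z) of tray_lip below 0.2 m and x of heel1 in the frame of tote between -0.103 and 0.103 m and y of heel1 in the frame of tote between -0.081 and 0.081 m and z of heel1 in the frame of tote between 0 and 0.078 m and x of heel2 in the frame of tote between -0.103 and 0.103 m and y of heel2 in the frame of tote between -0.081 and 0.081 m and z of heel2 in the frame of tote between 0 and 0.078 m and x of heel3 in the frame of tote between -0.103 and 0.103 m and y of heel3 in the frame of tote between -0.081 and 0.081 m and z of heel3 in the frame of tote between 0 and 0.078 m and x of heel4 in the frame of tote between -0.103 and 0.103 m and y of heel4 in the frame of tote between -0.081 and 0.081 m and z of heel4 in the frame of tote between 0 and 0.078 m and height (world z) of tote below 0.015 m and angle between tote's own z axis and vertical below 0.08 rad), for 0.1 s.
3. the tray lies flat on the bench and is let go; the tote with the blocks still stands on the bench (height (world z) of tray below 0.01 m and angle between each of tray, tote's own z axis and vertical below 0.08 rad and contact force between the fingers and tray below 0.1 N and linear speed of tray below 0.03 m/s and x of heel1 in the frame of tote between -0.103 and 0.103 m and y of heel1 in the frame of tote between -0.081 and 0.081 m and z of heel1 in the frame of tote between 0 and 0.078 m and x of heel2 in the frame of tote between -0.103 and 0.103 m and y of heel2 in the frame of tote between -0.081 and 0.081 m and z of heel2 in the frame of tote between 0 and 0.078 m and x of heel3 in the frame of tote between -0.103 and 0.103 m and y of heel3 in the frame of tote between -0.081 and 0.081 m and z of heel3 in the frame of tote between 0 and 0.078 m and x of heel4 in the frame of tote between -0.103 and 0.103 m and y of heel4 in the frame of tote between -0.081 and 0.081 m and z of heel4 in the frame of tote between 0 and 0.078 m and height (world z) of tote below 0.015 m), for 0.2 s.
At the end, for the whole second after the job is handed in: The fingers hold the tote with its underside 60 to 160 mm above the bench, level within 0.12 rad (7 degrees), still (under 30 mm/s and 0.3 rad/s), touching neither bench, tray nor any other thing; all four blocks are inside it; the tray lies flat on the bench, at rest and untouched (height (world z) of tote between 0.06 and 0.16 m and angle between tote's own z axis and vertical below 0.12 rad and linear speed of each of tote, tray below 0.03 m/s and angular speed of tote below 0.3 rad/s and contact force between the fingers and tote above 2 N and contact force between each of tote, the fingers and tray below 0.1 N and contact force between tote and tin below 0.1 N and contact force between tote and brush below 0.1 N and contact force between tote and mug below 0.1 N and contact force between tote and tub below 0.1 N and contact force between tote and sneaker below 0.1 N and contact force between tote and hammer below 0.1 N and x of heel1 in the frame of tote between -0.103 and 0.103 m and y of heel1 in the frame of tote between -0.081 and 0.081 m and z of heel1 in the frame of tote between 0 and 0.078 m and x of heel2 in the frame of tote between -0.103 and 0.103 m and y of heel2 in the frame of tote between -0.081 and 0.081 m and z of heel2 in the frame of tote between 0 and 0.078 m and x of heel3 in the frame of tote between -0.103 and 0.103 m and y of heel3 in the frame of tote between -0.081 and 0.081 m and z of heel3 in the frame of tote between 0 and 0.078 m and x of heel4 in the frame of tote between -0.103 and 0.103 m and y of heel4 in the frame of tote between -0.081 and 0.081 m and z of heel4 in the frame of tote between 0 and 0.078 m and height (world z) of tray below 0.01 m and angle between tray's own z axis and vertical below 0.08 rad); the arm keeps its last pose, push and grip.
It fails at once if a heel block falls on the bench ((height (world z) of heel1 below 0.035 m and not (x of heel1 in the frame of tote between -0.103 and 0.103 m and y of heel1 in the frame of tote between -0.081 and 0.081 m and z of heel1 in the frame of tote between 0 and 0.078 m) and not (x of heel1 in the frame of tray between -0.08 and 0.08 m and y of heel1 in the frame of tray between -0.07 and 0.07 m and z of heel1 in the frame of tray between 0 and 0.05 m)) or (height (world z) of heel2 below 0.035 m and not (x of heel2 in the frame of tote between -0.103 and 0.103 m and y of heel2 in the frame of tote between -0.081 and 0.081 m and z of heel2 in the frame of tote between 0 and 0.078 m) and not (x of heel2 in the frame of tray between -0.08 and 0.08 m and y of heel2 in the frame of tray between -0.07 and 0.07 m and z of heel2 in the frame of tray between 0 and 0.05 m)) or (height (world z) of heel3 below 0.035 m and not (x of heel3 in the frame of tote between -0.103 and 0.103 m and y of heel3 in the frame of tote between -0.081 and 0.081 m and z of heel3 in the frame of tote between 0 and 0.078 m) and not (x of heel3 in the frame of tray between -0.08 and 0.08 m and y of heel3 in the frame of tray between -0.07 and 0.07 m and z of heel3 in the frame of tray between 0 and 0.05 m)) or (height (world z) of heel4 below 0.035 m and not (x of heel4 in the frame of tote between -0.103 and 0.103 m and y of heel4 in the frame of tote between -0.081 and 0.081 m and z of heel4 in the frame of tote between 0 and 0.078 m) and not (x of heel4 in the frame of tray between -0.08 and 0.08 m and y of heel4 in the frame of tray between -0.07 and 0.07 m and z of heel4 in the frame of tray between 0 and 0.05 m))).
It fails at once if a bystander is moved by more than 30 mm (distance of any of tin, brush, mug, tub, sneaker, hammer from where it was at the start of the episode above 0.03 m).
It also fails if it takes over 72 s, if anything falls off the work surface, if the arm or the gripper's body presses on something with over 40 N, if the wrist force passes 120 N, or if a joint passes its speed limit or range.

ROBOT

A 6-joint arm with a two-finger parallel gripper is mounted at the origin on the work surface. World frame = base frame: x ahead of the robot, y to its left, z up, the work surface at z = 0. Lengths are in mm, angles in rad, forces in N, time in s.
With the tool pointing down it reaches from about 275 to 1000 mm from the base axis. Payload 8.4 kg.
Tool frame: the origin (TCP) lies on the centre line of the jaws, within the pads' length; the fingertips stand r.tip_reach ahead of it and the grasp point (between the pads) lies 11 mm behind it (r.tip_reach is the distance from the TCP to the fingertips, in mm); z points along the fingers, y is the line along which they close (so a half turn about z gives the same grasp; the last joint's range is limited). The gripper opens to 85 mm and grips with 20 to 120 N. Pads are 22 mm wide; open, the fingers measure 114 mm over their backs; the gripper's body (76 mm by 85 mm) begins 54 mm behind the grasp point. The pads swing forward as they close: fully open they stand 13 mm farther back than shut.
Start: joints at [1.313, 0.353, 1.633, -0, 1.155, -0.002], TCP at [158.136, 604.666, 239.281] pointing down, gripper open.
Joint ranges: [-2.63, 2.63], [-0.92, 2.1], [0.06, 2.66], [-1.3, 4.44], [0, 2.69], [-3.02, 3.02]. Speed limits (rad/s): [2.22, 2.22, 2.79, 3.14, 3.14, 3.14].

INTERFACE

Orientations are given as [roll, pitch, yaw] about the fixed x, y, z axes, in that order (R = Rz(yaw) Ry(pitch) Rx(roll)).
In Python, from rig import r gives the robot as it stands.
- The arm moves only by the tool carry_out, never from a script. Its argument "targets" is a list of rows, each an object with "dp": the shift along the tool's x, y, z in mm, a list of three; "yaw": the turn about the tool's z in degrees. A call has 1 to 12 rows; each row is the pose to reach, as a shift and turn from the pose commanded when the call began, along the tool's axes at that moment; what a row does not reach only later rows make up. A row lasts 1/8 s, in which the tool goes at most 62.5 mm and 10.7 degrees, less where a joint would pass 70% of its speed; a pose out of reach is approached as far as the arm can. A call with a gripper value outside its range is refused whole. "fingers" is the opening, from -1 (shut) to 1 (fully open), so that 0 is half open, set as the call begins (left out, the last holds). The fingers move at their own pace and stop on an object; "grip_force" is the grip in N (left out, the last holds). Time passes only in rows, so rows that repeat a pose let the fingers close. It gives the time, the measured TCP pose, the force, the opening and the grip force at its end, in the units of the state.
- r.sense(): the state, without advancing time (a new reading comes with each control period).
- r.grab_frame(name): name is "side" or "top" or "wrist"; returns the picture (420x560x3 uint8, red, green, blue); there is no depth.
- r.get_calibration(name): a dict with "fx", "fy", "cx", "cy" (pixels), "dist_coeffs" ([k1, k2, p1, p2, k3] as OpenCV has them; the pictures are not rectified), "rvec" (rotation vector, rad) and "tvec" (3), from world to camera coordinates, as OpenCV has them. Camera axes: x right, y down, z forward; pixel columns grow to the right and rows downward; lengths in mm; the calibration is good to about 2 mm. A picture is of the moment at which its call begins: read the wrist's pose just before it. get_calibration takes no time and is no camera call; for the wrist camera it gives the pose at the moment of the call.
- r.sign_off(): hands the job in; it is judged then, once.
The state is a dict: "clock": time; "qpos": joint angles; "qvel": joint speeds; "joint_efforts": joint torques, N m; "eef_pos": TCP position; "tcp_rot": TCP orientation; "contact_force": force on the tool from outside, world axes, zero at the start; "wrist_torque": the same for the moment, N m; "opening": opening from 0.0 (shut) to 1.0 (fully open); "grasp_force": force on a finger pad.
Only numpy, scipy, OpenCV 4.12 (cv2) and the standard library are available. Lean on these libraries where they do the work, as an engineer would, in place of code of your own. Each camera call takes 0.05 s, during which the arm holds its last target. There are 200 camera calls.

## Working session

There is one attempt and no reset: what is moved stays moved. The work goes in short steps, Python scripts to look and compute and a tool call to move; the robot and the scene stay as the last step left them, time stands still between calls to the robot, and variables do not carry over. Pictures are saved under pics/ and viewed, at most 10 in all, crops included, and the job is handed in when it is done.

Besides the shell and the picture viewer there is one more tool, called after "Request:" by a JSON object that holds its "op" and its "data". carry_out: Moves the arm, as the interface text tells. Its arguments: {"type":"object","properties":{"targets":{"type":"array","items":{"type":"object","properties":{"dp":{"type":"array","items":{"type":"number"}},"yaw":{"type":"number"}}}},"fingers":{"type":"number"},"grip_force":{"type":"number"}},"required":["targets"]}

```bash
ls; mkdir -p pics; python3 - <<'E'
from rig import r
import cv2
s=r.sense();print(s,r.tip_reach)
for n in ("top","side"):
    cv2.imwrite(f"pics/{n}0.png",cv2.cvtColor(r.grab_frame(n),cv2.COLOR_RGB2BGR)); print(n,r.get_calibration(n))
E
```

```text
pics
{'clock': 0.0, 'qpos': array([ 1.31258755e+00,  3.53612600e-01,  1.63415108e+00,  7.99060602e-06,
        1.15520576e+00, -2.39812442e-03]), 'qvel': array([ 0.00015555,  0.00012458, -0.00138207, -0.00037773, -0.0002424 ,
        0.00086461]), 'joint_efforts': array([-9.76609999e-05, -6.05265927e+01, -3.42064261e+01,  1.08946535e-04,
        9.59293102e-03,  4.63548815e-05]), 'eef_pos': array([158.01881263, 604.203229  , 238.57662992]), 'tcp_rot': array([-3.14021589e+00, -1.06076475e-05,  2.88577876e+00]), 'contact_force': array([-0.94239541, -0.01611654, -0.83647489]), 'wrist_torque': array([ 0.05994544, -0.02070977,  0.00435286]), 'grasp_force': 0.0, 'opening': 0.998487019394848} 8.0
top {'fx': 484.95988508451575, 'fy': 484.95988508451575, 'cx': 282.31818332221803, 'cy': 204.20620921969754, 'dist_coeffs': array([-0.01593904,  0.        ,  0.        ,  0.        ,  0.        ]), 'rvec': array([ 2.14843032, -2.17196247,  0.14279663]), 'tvec': array([  -1.69781284,  567.58047772, 1443.85702846])}
side {'fx': 494.7624867378291, 'fy': 494.7624867378291, 'cx': 276.80851418633284, 'cy': 216.4083476559239, 'dist_coeffs': array([-0.12138356,  0.        ,  0.        ,  0.        ,  0.        ]), 'rvec': array([ 0.59438444, -2.72163147,  1.06439321]), 'tvec': array([ 504.90989426,  270.81922089, 1612.5822853 ])}
```

View pics/top0.png

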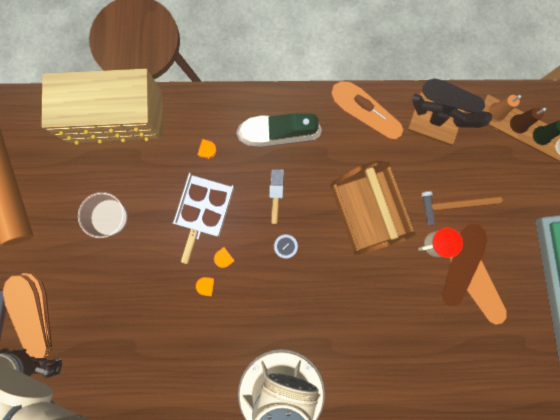

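View pics/side0.png

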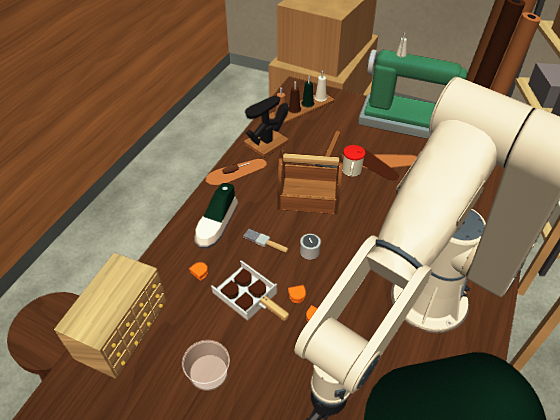

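The top view (x up, y left) shows the tray at about (204,205) with its handle down at (188,248). Four dark heels lie on it; the three orange D-shapes at (207,149), (223,258) and (205,287) are the look-alikes. The tote is at (372,207), its rail running from (372,170) to (395,237). The tin (286,246) and brush (275,195) stand between tray and tote. The side view agrees. Next I measure the handle and the rail.

```bash
cat > h.py <<'E'
import cv2, numpy as np
from rig import r
def ray(n,uv,cal=None):
    c=cal or r.get_calibration(n); K=np.array([[c['fx'],0,c['cx']],[0,c['fy'],c['cy']],[0,0,1]])
    p=cv2.undistortPoints(np.array(uv,float).reshape(-1,1,2),K,c['dist_coeffs'])[:,0]
    R=cv2.Rodrigues(c['rvec'])[0]; o=-R.T@c['tvec'].ravel()
    return o,np.c_[p,np.ones(len(p))]@R
def plane(n,uv,z,cal=None):
    o,d=ray(n,uv,cal); return o+d*((z-o[2])/d[:,2])[:,None]
def proj(n,P):
    c=r.get_calibration(n); K=np.array([[c['fx'],0,c['cx']],[0,c['fy'],c['cy']],[0,0,1]])
    return cv2.projectPoints(np.array(P,float).reshape(-1,1,3),c['rvec'],c['tvec'],K,c['dist_coeffs'])[0][:,0]
def blob(im,box,lo,hi):
    x0,y0,x1,y1=box; m=cv2.inRange(cv2.cvtColor(im[y0:y1,x0:x1],cv2.COLOR_RGB2HSV),lo,hi)
    cs=cv2.findContours(m,cv2.RETR_EXTERNAL,cv2.CHAIN_APPROX_NONE)[0]
    c=max(cs,key=cv2.contourArea); b=cv2.boxPoints(cv2.minAreaRect(c))+[x0,y0]
    return c[:,0]+[x0,y0],b
E
python3 - <<'E'
from h import *
im=cv2.cvtColor(cv2.imread('pics/top0.png'),cv2.COLOR_BGR2RGB)
hsv=cv2.cvtColor(im,cv2.COLOR_RGB2HSV)
for u,v in [(188,250),(190,240),(384,205),(378,185),(360,205),(405,215),(230,200),(204,205)]: print(u,v,hsv[v,u])
a=cv2.resize(im[160:275,160:260],None,fx=4,fy=4,interpolation=cv2.INTER_CUBIC)
b=cv2.resize(im[155:270,325:420],None,fx=4,fy=4,interpolation=cv2.INTER_CUBIC)
cv2.imwrite('pics/crop0.png',cv2.cvtColor(np.hstack([a,b]),cv2.COLOR_RGB2BGR))
E
```

```text
188 250 [ 22  95 240]
190 240 [ 23  89 242]
384 205 [ 21 103 235]
378 185 [ 21 113 231]
360 205 [ 15 156 200]
405 215 [ 14 156 155]
230 200 [ 11  68 136]
204 205 [102  13 252]
```

View pics/crop0.png

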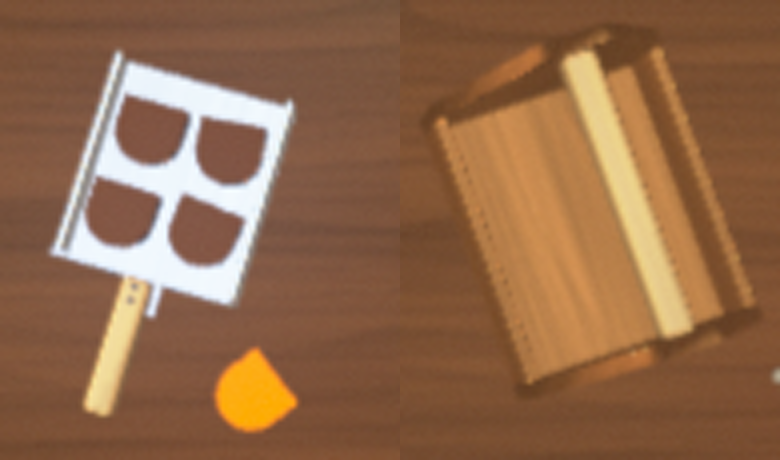

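The crop shows the tray's four dark leather heels, the pale handle at lower left and the open lip at the top. One orange look-alike lies outside it. On the right is the empty tote with its pale rail. The targets are confirmed.

```bash
python3 - <<'E'
from h import *
im=cv2.cvtColor(cv2.imread('pics/top0.png'),cv2.COLOR_BGR2RGB)
def rep(nm,box,lo,hi,z):
    c,b=blob(im,box,lo,hi); P=plane('top',b,z)
    e=[np.linalg.norm(P[1]-P[0]),np.linalg.norm(P[2]-P[1])]
    i=int(np.argmax(e)); d=(P[i+1]-P[i]); m=P.mean(0)
    print(nm,'ctr',m.round(1),'len',np.round(e,1),'ang',np.degrees(np.arctan2(d[1],d[0])).round(1))
    return m
rep('handle',(170,228,205,270),(18,60,190),(28,140,255),58)
rep('rail',(360,160,405,245),(18,70,205),(28,135,255),198)
rep('tin',(270,232,302,262),(90,20,60),(130,140,255),65)
# tray corners (crop px/4 + offset), z: lip floor 4, back floor 4 approx
cr=lambda u,v:(160+u/4-.4,160+v/4-.4); ct=lambda u,v:(325+(u-400)/4-.4,155+v/4-.4)
print('tray side-wall tops: front L,R, back R',plane('top',[cr(118,52),cr(291,102),cr(237,303),cr(55,252)],36).round(0))
print('lip floor',plane('top',[cr(128,65),cr(287,106)],4).round(0))
print('tote corners z75',plane('top',[ct(441,120),ct(530,382),ct(752,303),ct(657,50)],75).round(0))
# side view check of tray handle & rail
s=cv2.cvtColor(cv2.imread('pics/side0.png'),cv2.COLOR_BGR2RGB)
for nm,box,z in(('handle',(255,290,292,325),58),('rail',(275,148,345,170),198)):
    c,b=blob(s,box,(16,60,150),(30,160,255),); print('side',nm,plane('side',[c.mean(0)],z-5).round(1), c.min(0),c.max(0))
E
```

```text
handle ctr [441.5 273.2  58. ] len [98.7 17.1] ang -17.9
rail ctr [ 548.3 -276.1  198. ] len [ 21.1 200.5] ang -162.1
tin ctr [439.2 -15.7  65. ] len [62.3 64.9] ang 179.2
tray side-wall tops: front L,R, back R [[668. 277.  36.]
 [628. 145.  36.]
 [475. 185.  36.]
 [515. 323.  36.]]
lip floor [[664. 275.   4.]
 [630. 151.   4.]]
tote corners z75 [[ 620. -165.   75.]
 [ 424. -226.   75.]
 [ 481. -392.   75.]
 [ 672. -329.   75.]]
side handle [[438.5 273.6  53. ]] [260 296] [288 319]
side rail [[ 543.4 -274.3  193. ]] [283 153] [338 164]
```

```bash
cat > plan.py <<'E'
# plan.py: from commanded pose (x y z yawdeg) to targets -> dp, yaw in tool axes (R=Rz(yaw)Rx(pi))
import sys,numpy as np
def plan(c,ts):
    a=np.radians(c[3]); X=np.array([np.cos(a),np.sin(a)]); Y=np.array([np.sin(a),-np.cos(a)])
    for t in ts:
        d=np.array(t[:2])-c[:2]; print(np.round([d@X,d@Y,c[2]-t[2]],1).tolist(),'yaw',round(c[3]-t[3],1))
def after(c,dp,yaw):
    a=np.radians(c[3]); X=np.array([np.cos(a),np.sin(a)]); Y=np.array([np.sin(a),-np.cos(a)])
    return [*(np.array(c[:2])+X*dp[0]+Y*dp[1]).round(2).tolist(),c[2]-dp[2],c[3]-yaw]
E
python3 - <<'E'
from plan import *
c=[158.14,604.67,239.28,165.34]
plan(c,[(441,273,150,163),(441,273,34,163)])
E
```

```text
[-357.6, -249.3, 89.3] yaw 2.3
[-357.6, -249.3, 205.3] yaw 2.3
```

Request:
{"op": "carry_out", "data": {"targets": [{"dp": [-358,-249,40],"yaw": 2.3},{"dp": [-358,-249,40],"yaw": 2.3},{"dp": [-358,-249,40],"yaw": 2.3},{"dp": [-358,-249,40],"yaw": 2.3},{"dp": [-358,-249,40],"yaw": 2.3},{"dp": [-358,-249,40],"yaw": 2.3},{"dp": [-358,-249,60],"yaw": 2.3},{"dp": [-358,-249,89],"yaw": 2.3},{"dp": [-358,-249,89],"yaw": 2.3},{"dp": [-358,-249,89],"yaw": 2.3},{"dp": [-358,-249,89],"yaw": 2.3}], "fingers": 1}}

```text
clock: 1.48
eef_pos: [441.7, 274.3, 151.5]
tcp_rot: [3.14, 0.001, 2.847]
contact_force: [0.1, 0.1, -0.2]
opening: 0.999
grasp_force: 0.0
```

```bash
python3 - <<'E'
from h import *; from plan import *
c=after([158.14,604.67,239.28,165.34],[-358,-249,89],2.3);print(c)
s=r.sense();print(s['eef_pos'],np.degrees(s['tcp_rot']),s['qpos'],s['clock'])
cal=r.get_calibration('wrist'); im=r.grab_frame('wrist')
b,_=None,None
H=cv2.inRange(cv2.cvtColor(im,cv2.COLOR_RGB2HSV),(17,60,170),(29,150,255))
n,l,st,ce=cv2.connectedComponentsWithStats(H)
for i in range(1,n):
    if st[i,4]>300:
        ct=max(cv2.findContours((l==i).astype('uint8'),0,1)[0],key=cv2.contourArea)
        P=plane('wrist',cv2.boxPoints(cv2.minAreaRect(ct)),58,cal); print(st[i],P.round(1).tolist(),P.mean(0).round(1))
cv2.imwrite('pics/w1.png',im[...,::-1])
E
```

```text
[441.47, 273.17, 150.28, 163.04]
[441.6894348  274.27797884 151.4717502 ] [1.79917840e+02 6.83031529e-02 1.63116988e+02] [ 5.52778688e-01  2.97245002e-01  1.93846346e+00  7.06863409e-05
  9.04020246e-01 -7.23398009e-01] 1.475
[ 261  148   28  122 2854] [[387.8, 276.4, 58.0], [393.7, 295.8, 58.0], [490.9, 267.1, 58.0], [484.3, 245.1, 58.0]] [439.2 271.1  58. ]
```

View pics/w1.png

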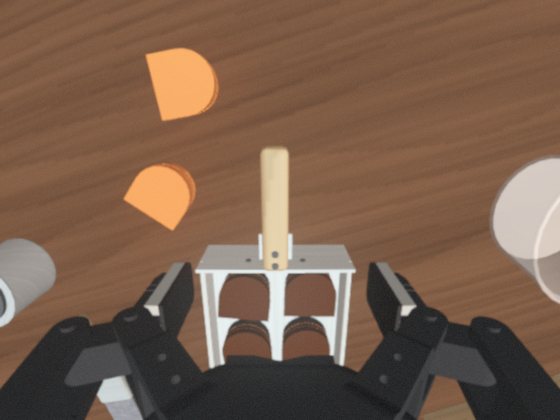

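The wrist view shows the handle at columns 262–288, rows 148–270, centred between the fingers. It measures (439,271) at -16.6°, agreeing with the top view. I go down and grip.

Request:
{"op": "carry_out", "data": {"targets": [{"dp": [0,-1,30],"yaw": 0},{"dp": [1,-1,60],"yaw": 0},{"dp": [1,-1,90],"yaw": 0},{"dp": [1,-1,105],"yaw": 0},{"dp": [1,-1,116],"yaw": 0},{"dp": [1,-1,116],"yaw": 0},{"dp": [1,-1,116],"yaw": 0}]}}

```text
clock: 2.4
eef_pos: [440.8, 272.9, 35.0]
tcp_rot: [3.141, 0.001, 2.846]
contact_force: [-0.2, 0.3, 0.6]
opening: 1.002
grasp_force: 0.0
```

Request:
{"op": "carry_out", "data": {"targets": [{"dp": [0,0,0],"yaw": 0},{"dp": [0,0,0],"yaw": 0},{"dp": [0,0,0],"yaw": 0},{"dp": [0,0,0],"yaw": 0},{"dp": [0,0,0],"yaw": 0},{"dp": [0,0,0],"yaw": 0},{"dp": [0,0,0],"yaw": 0},{"dp": [0,0,0],"yaw": 0},{"dp": [0,0,0],"yaw": 0},{"dp": [0,0,0],"yaw": 0}], "fingers": -1, "grip_force": 120}}

```text
clock: 3.65
eef_pos: [440.3, 272.4, 34.6]
tcp_rot: [-3.142, 0.0, 2.845]
contact_force: [-0.6, -1.5, 6.0]
opening: 0.238
grasp_force: 117.1
```

Gripped (opening 0.238 ≈ 20 mm). I lift slowly, first 50 mm, and check the tray's tilt.

Request:
{"op": "carry_out", "data": {"targets": [{"dp": [0,0,-3],"yaw": 0},{"dp": [0,0,-8],"yaw": 0},{"dp": [0,0,-15],"yaw": 0},{"dp": [0,0,-23],"yaw": 0},{"dp": [0,0,-31],"yaw": 0},{"dp": [0,0,-39],"yaw": 0},{"dp": [0,0,-46],"yaw": 0},{"dp": [0,0,-50],"yaw": 0},{"dp": [0,0,-50],"yaw": 0}]}}

```text
clock: 4.78
eef_pos: [440.4, 272.6, 84.5]
tcp_rot: [3.141, 0.0, 2.846]
contact_force: [0.6, -0.5, -4.6]
opening: 0.239
grasp_force: 117.6
```

```bash
python3 - <<'E'
from h import *
s=r.sense();print(s['eef_pos'],s['contact_force'],s['wrist_torque'])
im=r.grab_frame('side');cv2.imwrite('pics/s2.png',cv2.resize(im[200:360,150:350],None,fx=4,fy=3.7)[...,::-1])
E
```

```text
[440.36614651 272.59533396  84.54910275] [ 0.62601537 -0.50811228 -4.56109269] [0.09315017 0.38435276 0.00171212]
```

View pics/s2.png

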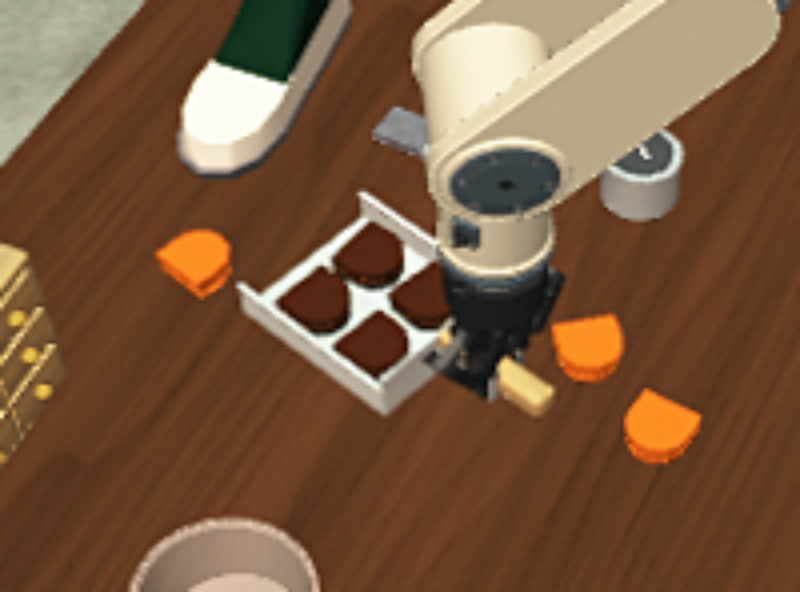

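The tray is up with the four heels still on it. Its front corner tops are near (240,285) and (362,195) in the crop. I check the tilt by projection and plan the carry.

```bash
python3 - <<'E'
from h import *; from plan import *
from scipy.spatial.transform import Rotation as R
def pts(t,g=np.array([440.4,272.6,95.5]),yaw=-17): return [g+R.from_euler('ZY',[yaw,t],degrees=True).apply(p) for p in ([215,70,-9],[215,-70,-9])]
for t in (0,5,10,15): print(t,proj('side',pts(t)).round(1).tolist())
print('seen',[(210,277),(240.5,252.7)])
c=after([441.47,273.17,150.28,163.04],[1,-1,116],0); c=after(c,[0,0,-50],0); print(c)
n=np.array([-.302,.953]); P=np.array([548,-277])+81*n
A=P+185*n+60*n; B=P+185*n   # approach, then start-of-tip
plan(c,[(c[0],c[1],150,163),(470,200,150,135),(*A,150,107.6),(*B,150,107.6)]); print(A,B)
E
```

```text
0 [[208.8, 277.2], [239.7, 251.6]]
5 [[209.8, 280.9], [240.3, 255.3]]
10 [[211.1, 284.8], [241.3, 259.2]]
15 [[212.7, 288.8], [242.7, 263.3]]
seen [(210, 277), (240.5, 252.7)]
[440.22, 272.51, 84.28, 163.04]
[0.0, 0.0, -65.7] yaw 0.0
[-49.6, -60.7, -65.7] yaw 28.0
[-78.6, -225.7, -65.7] yaw 55.4
[-112.6, -275.1, -65.7] yaw 55.4
[449.548  33.678] [467.668 -23.502]
```

Tilt is 0°, so the grip holds the tray rigidly. I carry it smoothly.

Request:
{"op": "carry_out", "data": {"targets": [{"dp": [0,0,-4],"yaw": 0},{"dp": [0,0,-12],"yaw": 0},{"dp": [0,-1,-22],"yaw": 0.5},{"dp": [-3,-4,-34],"yaw": 1.5},{"dp": [-7,-9,-46],"yaw": 3.5},{"dp": [-12,-16,-56],"yaw": 6.5},{"dp": [-18,-25,-62],"yaw": 10},{"dp": [-25,-36,-65],"yaw": 14},{"dp": [-32,-49,-66],"yaw": 18},{"dp": [-38,-64,-66],"yaw": 22},{"dp": [-44,-80,-66],"yaw": 26},{"dp": [-50,-97,-66],"yaw": 30}]}}

```text
clock: 6.32
eef_pos: [459.9, 164.0, 150.5]
tcp_rot: [3.141, 0.0, 2.317]
contact_force: [-0.8, -0.5, -4.1]
opening: 0.239
grasp_force: 117.6
```

```bash
python3 - <<'E'
from plan import *
c=after([440.22,272.51,84.28,163.04],[-50,-97,-66],30);print(c)
plan(c,[(449.5,33.7,150.3,107.6),(467.7,-23.5,150.3,107.6)])
E
```

```text
[459.75, 165.14, 150.28, 133.04]
[-89.1, -97.2, -0.0] yaw 25.4
[-143.3, -122.9, -0.0] yaw 25.4
```

Request:
{"op": "carry_out", "data": {"targets": [{"dp": [-9,-14,0],"yaw": 4},{"dp": [-19,-27,0],"yaw": 8},{"dp": [-31,-40,0],"yaw": 12},{"dp": [-43,-53,0],"yaw": 16},{"dp": [-56,-66,0],"yaw": 19.5},{"dp": [-68,-78,0],"yaw": 22},{"dp": [-77,-87,0],"yaw": 24},{"dp": [-84,-93,0],"yaw": 25},{"dp": [-88,-96,0],"yaw": 25.4},{"dp": [-89,-97,0],"yaw": 25.4},{"dp": [-89,-97,0],"yaw": 25.4}]}}

```text
clock: 7.7
eef_pos: [449.7, 34.1, 150.3]
tcp_rot: [3.142, -0.0, 1.879]
contact_force: [-0.0, 0.1, -3.6]
opening: 0.24
grasp_force: 117.7
```

```bash
python3 - <<'E'
from plan import *
from h import *
c=after([459.75,165.14,150.28,133.04],[-89,-97,0],25.4);print(c)
plan(c,[(467.7,-23.5,150.3,107.6)])
im=r.grab_frame('top');cv2.imwrite('pics/t3.png',cv2.resize(im[130:290,220:420],None,fx=4,fy=3.7)[...,::-1])
E
```

```text
[449.6, 33.89, 150.28, 107.63999999999999]
[-60.2, -0.1, -0.0] yaw 0.0
```

View pics/t3.png

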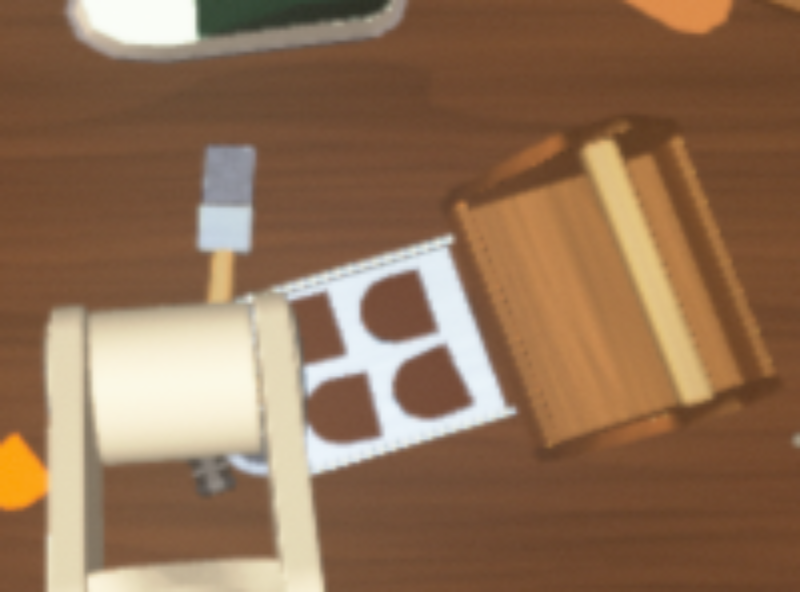

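The tray lip (483,328 in the crop) is parallel to the tote's wall and centred on it, all four heels in place. I advance 60 mm, lower to about 10 mm above the wall, and then slacken the grip.

Request:
{"op": "carry_out", "data": {"targets": [{"dp": [-4,0,0],"yaw": 0},{"dp": [-12,0,1],"yaw": 0},{"dp": [-22,0,4],"yaw": 0},{"dp": [-33,0,9],"yaw": 0},{"dp": [-44,0,16],"yaw": 0},{"dp": [-53,0,23],"yaw": 0},{"dp": [-58,0,28],"yaw": 0},{"dp": [-60,0,30],"yaw": 0},{"dp": [-60,0,30],"yaw": 0},{"dp": [-60,0,30],"yaw": 0}]}}

```text
clock: 9.0
eef_pos: [467.9, -23.1, 120.5]
tcp_rot: [3.141, 0.0, 1.879]
contact_force: [-0.4, -0.4, -3.6]
opening: 0.234
grasp_force: 117.7
```

Request:
{"op": "carry_out", "data": {"targets": [{"dp": [0,0,0],"yaw": 0},{"dp": [0,0,0],"yaw": 0},{"dp": [0,0,0],"yaw": 0},{"dp": [0,0,0],"yaw": 0}], "grip_force": 40}}

```text
clock: 9.5
eef_pos: [467.8, -23.3, 120.3]
tcp_rot: [3.142, 0.0, 1.879]
contact_force: [0.6, 0.1, -3.1]
opening: 0.238
grasp_force: 117.7
```

```bash
python3 - <<'E'
from h import *
s=r.sense();print(s['eef_pos'],s['contact_force'],s['wrist_torque'],s['grasp_force'])
E
```

```text
[467.84020423 -23.26012648 120.3176389 ] [ 0.62617642  0.11032493 -3.12464169] [ 0.41628688  0.1205937  -0.00349387] 117.66032338142395
```

Request:
{"op": "carry_out", "data": {"targets": [{"dp": [0,0,0],"yaw": 0},{"dp": [0,0,0],"yaw": 0},{"dp": [0,0,0],"yaw": 0},{"dp": [0,0,0],"yaw": 0}], "grip_force": 20}}

```text
clock: 10.0
eef_pos: [467.8, -23.3, 120.3]
tcp_rot: [-3.142, -0.0, 1.879]
contact_force: [-0.2, -0.9, -4.3]
opening: 0.238
grasp_force: 117.7
```

```bash
python3 - <<'E'
from h import *
s=r.sense();print(s['eef_pos'],s['contact_force'],s['wrist_torque'],s['grasp_force'])
im=r.grab_frame('side');cv2.imwrite('pics/s4.png',cv2.resize(im[130:280,220:420],None,fx=4,fy=4)[...,::-1])
E
```

```text
[467.7778131  -23.27011258 120.2623401 ] [-0.2170944  -0.86700828 -4.27423483] [ 3.85946638e-01  1.02411689e-01 -2.67836290e-04] 117.66683578491211
```

View pics/s4.png

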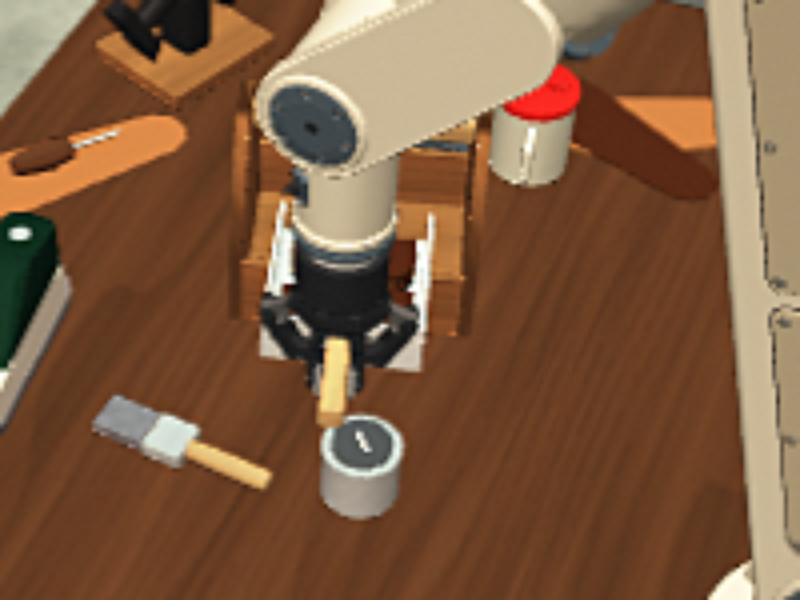

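The side view shows the level tray with its front between the gables, wall and tote in line, and nothing touching the tin. Grip force did not drop, so I send it together with the finger value.

Request:
{"op": "carry_out", "data": {"targets": [{"dp": [0,0,0],"yaw": 0},{"dp": [0,0,0],"yaw": 0},{"dp": [0,0,0],"yaw": 0}], "grip_force": 50, "fingers": -1}}

```text
clock: 10.42
eef_pos: [467.9, -23.3, 120.3]
tcp_rot: [3.142, 0.0, 1.879]
contact_force: [-0.3, -0.5, -3.3]
opening: 0.241
grasp_force: 117.7
```

Request:
{"op": "carry_out", "data": {"targets": [{"dp": [0,0,0],"yaw": 0},{"dp": [0,0,0],"yaw": 0},{"dp": [0,0,0],"yaw": 0}], "grip_force": 50, "fingers": -0.9}}

```text
clock: 10.8
eef_pos: [467.8, -23.3, 120.3]
tcp_rot: [-3.142, 0.0, 1.879]
contact_force: [-0.1, -0.4, -4.0]
opening: 0.241
grasp_force: 117.7
```

Request:
{"op": "carry_out", "data": {"targets": [{"dp": [0,0,0],"yaw": 0},{"dp": [0,0,0],"yaw": 0}], "grip_force": 20, "fingers": -0.6}}

```text
clock: 11.05
eef_pos: [467.8, -23.3, 120.3]
tcp_rot: [-3.142, 0.0, 1.879]
contact_force: [0.2, 0.7, -3.8]
opening: 0.235
grasp_force: 117.7
```

Request:
{"op": "carry_out", "data": {"targets": [{"dp": [0,0,0],"yaw": 0}], "grip_force": 20, "fingers": -0.55}}

```text
clock: 11.18
eef_pos: [467.8, -23.3, 120.3]
tcp_rot: [-3.142, 0.0, 1.879]
contact_force: [-0.5, 0.2, -2.7]
opening: 0.233
grasp_force: 117.7
```

Request:
{"op": "carry_out", "data": {"targets": [{"dp": [0,0,0],"yaw": 0}], "fingers": -0.53}}

```text
clock: 11.3
eef_pos: [467.8, -23.3, 120.3]
tcp_rot: [3.142, -0.0, 1.879]
contact_force: [-0.8, -0.1, -4.0]
opening: 0.239
grasp_force: 107.7
```

Request:
{"op": "carry_out", "data": {"targets": [{"dp": [0,0,0],"yaw": 0}], "fingers": -0.52}}

```text
clock: 11.42
eef_pos: [467.8, -23.3, 120.3]
tcp_rot: [3.142, 0.0, 1.879]
contact_force: [0.1, 0.4, -3.4]
opening: 0.243
grasp_force: 84.0
```

Request:
{"op": "carry_out", "data": {"targets": [{"dp": [0,0,0],"yaw": 0}], "fingers": -0.51}}

```text
clock: 11.55
eef_pos: [467.8, -23.3, 120.3]
tcp_rot: [-3.142, 0.0, 1.879]
contact_force: [0.5, -0.2, -3.6]
opening: 0.245
grasp_force: 60.3
```

Force now follows the opening, at about 24 N per 0.01. I continue gently.

Request:
{"op": "carry_out", "data": {"targets": [{"dp": [0,0,0],"yaw": 0},{"dp": [0,0,0],"yaw": 0}], "fingers": -0.5}}

```text
clock: 11.8
eef_pos: [467.8, -23.3, 120.3]
tcp_rot: [3.142, 0.0, 1.879]
contact_force: [0.2, -0.1, -2.4]
opening: 0.251
grasp_force: 36.5
```

```bash
cat > tilt.py <<'E'
from h import *
s=r.sense();print(s['clock'],s['eef_pos'],s['contact_force'],'|T|',np.hypot(*s['wrist_torque'][:2]).round(3),s['grasp_force'])
E
python3 tilt.py
```

```text
11.8 [467.81848602 -23.28117818 120.28844032] [ 0.23168064 -0.13110704 -2.35317232] |T| 0.389 36.48744463920593
```

Request:
{"op": "carry_out", "data": {"targets": [{"dp": [0,0,0],"yaw": 0},{"dp": [0,0,0],"yaw": 0}], "fingers": -0.495}}

```text
clock: 12.05
eef_pos: [467.9, -23.3, 120.4]
tcp_rot: [3.141, 0.0, 1.879]
contact_force: [-0.7, 0.1, -2.5]
opening: 0.254
grasp_force: 24.4
```

```bash
python3 tilt.py
```

```text
12.05 [467.90145632 -23.30822754 120.35535028] [-0.74146019  0.08259435 -2.51872165] |T| 0.136 24.359417259693146
```

The torque dropped, so the tray has pivoted in the grip and its lip rests on the wall. I raise the handle along the arc to about 25°.

Request:
{"op": "carry_out", "data": {"targets": [{"dp": [-3,0,-8],"yaw": 0},{"dp": [-6,0,-16],"yaw": 0},{"dp": [-11,0,-24],"yaw": 0},{"dp": [-15,0,-31],"yaw": 0},{"dp": [-19,0,-38],"yaw": 0},{"dp": [-24,0,-45],"yaw": 0},{"dp": [-29,0,-52],"yaw": 0},{"dp": [-36,0,-62],"yaw": 0},{"dp": [-36,0,-62],"yaw": 0}]}}

```text
clock: 13.18
eef_pos: [479.5, -58.1, 183.2]
tcp_rot: [3.14, 0.001, 1.878]
contact_force: [1.4, -0.1, -2.7]
opening: 0.255
grasp_force: 24.7
```

```bash
python3 tilt.py; python3 - <<'E'
from h import *
a=cv2.resize(r.grab_frame('side')[120:270,220:370],None,fx=2.6,fy=2.6);b=cv2.resize(r.grab_frame('top')[130:280,270:420],None,fx=2.6,fy=2.6)
cv2.imwrite('pics/s5.png',np.hstack([a,b])[...,::-1])
E
```

```text
13.175 [479.54122965 -58.14380773 183.18138289] [ 1.39603821 -0.13975677 -2.6551488 ] |T| 0.105 24.670302271842957
```

View pics/s5.png

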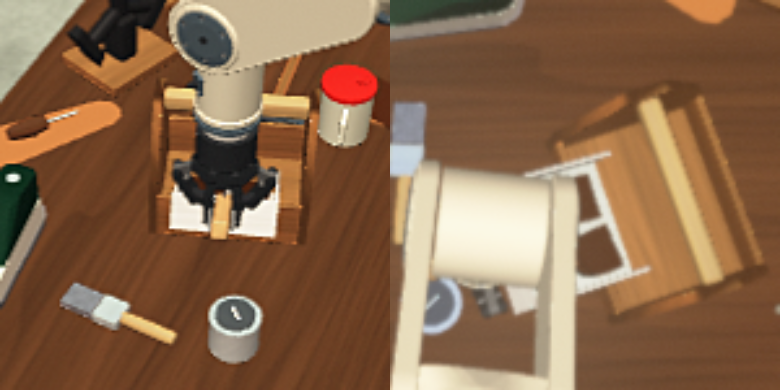

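The tray has tilted. Its lip is inside the wall, near (620,235) in the crop, and the front heels are near the lip. I go on to about 45°.

Request:
{"op": "carry_out", "data": {"targets": [{"dp": [-5,0,-7],"yaw": 0},{"dp": [-10,0,-12],"yaw": 0},{"dp": [-15,0,-17],"yaw": 0},{"dp": [-21,0,-23],"yaw": 0},{"dp": [-27,0,-28],"yaw": 0},{"dp": [-33,0,-33],"yaw": 0},{"dp": [-39,0,-38],"yaw": 0},{"dp": [-45,0,-42],"yaw": 0},{"dp": [-50,0,-45],"yaw": 0},{"dp": [-50,0,-45],"yaw": 0},{"dp": [-50,0,-45],"yaw": 0}]}}

```text
clock: 14.65
eef_pos: [493.8, -105.2, 227.2]
tcp_rot: [-3.142, -0.0, 1.879]
contact_force: [-0.1, -0.8, -1.8]
opening: 0.252
grasp_force: 25.2
```

```bash
python3 tilt.py; python3 - <<'E'
from h import *
a=cv2.resize(r.grab_frame('side')[120:270,220:370],None,fx=2.6,fy=2.6);b=cv2.resize(r.grab_frame('top')[130:280,270:420],None,fx=2.6,fy=2.6)
cv2.imwrite('pics/s6.png',np.hstack([a,b])[...,::-1])
E
```

```text
14.65 [ 493.80457287 -105.17262564  227.21992497] [-0.11682759 -0.76459124 -1.76127651] |T| 0.169 25.17745703458786
```

View pics/s6.png

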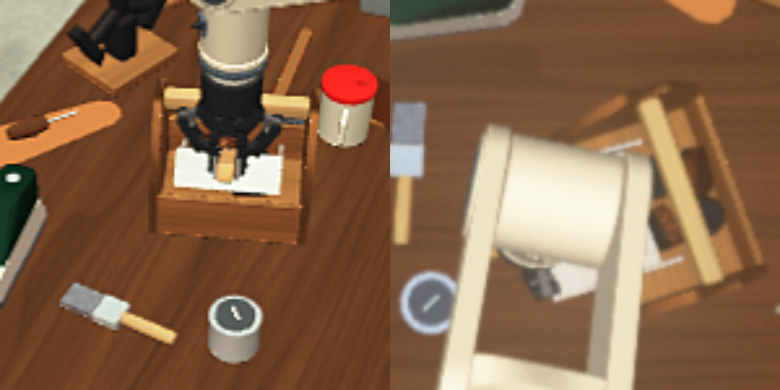

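The tray has tipped; dark heels lie in the tote under the rail, around (680–710,215) and (695,165). The wrist load of 1.8 N is the tray's weight alone, so all four appear to have left. I firm the grip and withdraw up and back.

Request:
{"op": "carry_out", "data": {"targets": [{"dp": [0,0,0],"yaw": 0},{"dp": [2,0,-6],"yaw": 0},{"dp": [8,0,-16],"yaw": 0},{"dp": [18,0,-30],"yaw": 0},{"dp": [32,0,-46],"yaw": 0},{"dp": [48,0,-60],"yaw": 0},{"dp": [66,0,-68],"yaw": 0},{"dp": [84,0,-70],"yaw": 0},{"dp": [100,0,-70],"yaw": 0},{"dp": [110,0,-70],"yaw": 0},{"dp": [110,0,-70],"yaw": 0}], "fingers": -0.51}}

```text
clock: 16.12
eef_pos: [460.2, 0.2, 297.0]
tcp_rot: [-3.141, -0.0, 1.88]
contact_force: [0.1, -0.3, -0.9]
opening: 0.254
grasp_force: 25.2
```

```bash
python3 - <<'E'
from h import *; from plan import *
F=[]
for i in range(6):
    s=r.sense();F.append(s['contact_force'][2]); im=r.grab_frame('top' if i%2 else 'wrist'); 
    if i==1: t=im
    if i==2: w=im
print(s['clock'],s['eef_pos'],'Fz',np.mean(F))
cv2.imwrite('pics/s7.png',np.hstack([cv2.resize(t[150:270,300:430],None,fx=3.2,fy=3.2),cv2.resize(w,(384,384))])[...,::-1])
print(proj('top',[(548,-277,10)]))
c=[449.6,33.89,150.28,107.64]
for d in([-60,0,30],[-36,0,-62],[-50,0,-45],[110,0,-70]): c=after(c,d,0)
print(c)
E
```

```text
16.375 [460.64626259  -0.80958724 297.1664219 ] Fz -1.3485161867610806
[[369.04179092 210.57076254]]
[460.51, -0.42, 297.28, 107.64]
```

View pics/s7.png

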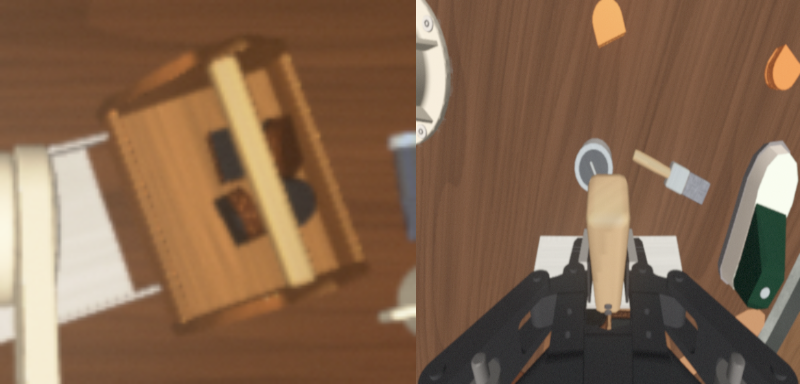

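The last view shows all four heels inside the tote, in the crop at (227,152), (240,215), (283,145) and (300,200). The tray is empty and the tote has not moved. I estimate the tray's tilt and plan setting it down in its old place.

```bash
python3 - <<'E'
from h import *; from plan import *
from scipy.spatial.transform import Rotation as R
g=np.array([460.6,-.6,308])
for t in (25,30,35,40,45,50): print(t,proj('top',[g+R.from_euler('ZY',[-72.4,t],degrees=True).apply(p) for p in([215,70,-9],[215,-70,-9])]).round(0).tolist())
print('seen',[(88/3.2+300+5,133/3.2+150),(160/3.2+300,290/3.2+150)])
c=[460.51,-0.42,297.28,107.64]
plan(c,[(480,120,297,135),(531,244,250,163),(531,244,190,163)])
E
```

```text
25 [[339.0, 189.0], [357.0, 238.0]]
30 [[336.0, 191.0], [352.0, 240.0]]
35 [[331.0, 193.0], [348.0, 241.0]]
40 [[327.0, 195.0], [343.0, 243.0]]
45 [[322.0, 197.0], [338.0, 245.0]]
50 [[317.0, 200.0], [333.0, 246.0]]
seen [(332.5, 191.5625), (350.0, 240.625)]
[108.9, 55.1, 0.3] yaw -27.4
[211.6, 141.2, 47.3] yaw -55.4
[211.6, 141.2, 107.3] yaw -55.4
```

```bash
python3 - <<'E'
from plan import *
plan([460.51,-0.42,297.28,107.64],[(502,253,165,163)])
E
```

```text
[228.9, 116.3, 132.3] yaw -55.4
```

Request:
{"op": "carry_out", "data": {"targets": [{"dp": [8,4,0],"yaw": -2},{"dp": [24,12,0],"yaw": -6},{"dp": [46,23,0],"yaw": -12},{"dp": [72,36,0],"yaw": -18},{"dp": [100,50,5],"yaw": -24},{"dp": [128,64,15],"yaw": -30},{"dp": [154,78,30],"yaw": -37},{"dp": [178,90,50],"yaw": -43},{"dp": [200,101,75],"yaw": -48},{"dp": [217,110,100],"yaw": -52},{"dp": [226,115,120],"yaw": -55},{"dp": [229,116,132],"yaw": -55.4}]}}

```text
clock: 17.92
eef_pos: [501.3, 253.7, 164.1]
tcp_rot: [-3.141, -0.001, 2.847]
contact_force: [-0.6, -0.2, -0.7]
opening: 0.253
grasp_force: 25.2
```

```bash
python3 - <<'E'
from h import *; from plan import *
from scipy.spatial.transform import Rotation as R
c=after([460.51,-0.42,297.28,107.64],[229,116,132],-55.4);print(c)
r.grab_frame('top'); t=r.grab_frame('side');s=r.sense();print(s['eef_pos'],s['contact_force'])
# white mask in both views near the tray
for n in('side','top'):
    im=r.grab_frame(n); h=cv2.cvtColor(im,cv2.COLOR_RGB2HSV)
    p=[s['eef_pos']+[0,0,11]+R.from_euler('ZY',[-17,35],degrees=True).apply(q) for q in([215,70,-43],[215,-70,-43],[55,70,7],[55,-70,7])]
    uv=proj(n,p); print(n,uv.round(0).tolist())
    m=cv2.inRange(h,(85,0,170),(130,45,255)); x0,y0=(uv.min(0)-25).astype(int);x1,y1=(uv.max(0)+25).astype(int)
    ys,xs=np.nonzero(m[y0:y1,x0:x1]); print('white',xs.min()+x0,xs.max()+x0,ys.min()+y0,ys.max()+y0,len(xs))
plan(c,[(440,272,35,163)])
E
```

```text
[501.66, 252.96, 165.27999999999997, 163.04]
[500.87204861 252.90875917 164.06132225] [-0.69081995 -0.44643522 -1.96332372]
side [[211.0, 289.0], [241.0, 264.0], [230.0, 283.0], [262.0, 256.0]]Traceback (most recent call last):
  File "<stdin>", line 11, in <module>
    return umr_minimum(a, axis, None, out, keepdims, initial, where)
ValueError: zero-size array to reduction operation minimum which has no identity
```

Request:
{"op": "carry_out", "data": {"targets": [{"dp": [0,0,6],"yaw": 0},{"dp": [0,0,14],"yaw": 0},{"dp": [6,0,23],"yaw": 0},{"dp": [15,0,33],"yaw": 0},{"dp": [25,0,43],"yaw": 0},{"dp": [32,0,54],"yaw": 0},{"dp": [39,0,66],"yaw": 0},{"dp": [46,0,77],"yaw": 0},{"dp": [51,0,89],"yaw": 0},{"dp": [56,0,101],"yaw": 0},{"dp": [60,0,113],"yaw": 0},{"dp": [63,0,123],"yaw": 0}]}}

```text
clock: 19.58
eef_pos: [441.3, 271.4, 41.4]
tcp_rot: [-3.142, 0.0, 2.846]
contact_force: [0.7, 0.7, 0.5]
opening: 0.25
grasp_force: 23.8
```

Request:
{"op": "carry_out", "data": {"targets": [{"dp": [1,0,4],"yaw": 0},{"dp": [2,0,7],"yaw": 0},{"dp": [2,0,7],"yaw": 0},{"dp": [2,0,7],"yaw": 0}]}}

```text
clock: 20.08
eef_pos: [439.4, 271.8, 35.3]
tcp_rot: [-3.141, -0.0, 2.845]
contact_force: [0.4, -0.8, -1.7]
opening: 0.256
grasp_force: 23.6
```

```bash
python3 tilt.py
```

```text
20.075 [439.41166708 271.84435498  35.31024299] [ 0.43783771 -0.76572388 -1.65735357] |T| 0.104 23.57240527868271
```

Request:
{"op": "carry_out", "data": {"targets": [{"dp": [0,0,1],"yaw": 0},{"dp": [0,0,2],"yaw": 0},{"dp": [0,0,2],"yaw": 0}]}}

```text
clock: 20.45
eef_pos: [438.9, 272.1, 33.9]
tcp_rot: [-3.141, -0.001, 2.845]
contact_force: [-6.6, 0.6, 10.3]
opening: 0.252
grasp_force: 25.4
```

Request:
{"op": "carry_out", "data": {"targets": [{"dp": [0,0,0],"yaw": 0},{"dp": [0,0,0],"yaw": 0},{"dp": [0,0,0],"yaw": 0},{"dp": [0,0,0],"yaw": 0},{"dp": [0,0,0],"yaw": 0},{"dp": [0,0,0],"yaw": 0},{"dp": [0,0,0],"yaw": 0},{"dp": [0,0,0],"yaw": 0}], "fingers": 1}}

```text
clock: 21.45
eef_pos: [439.5, 271.9, 33.3]
tcp_rot: [-3.142, -0.0, 2.846]
contact_force: [0.1, 1.0, 0.1]
opening: 0.998
grasp_force: 0.0
```

Request:
{"op": "carry_out", "data": {"targets": [{"dp": [0,0,-10],"yaw": 0},{"dp": [0,0,-40],"yaw": 0},{"dp": [0,0,-90],"yaw": 0},{"dp": [0,0,-150],"yaw": 0},{"dp": [0,0,-210],"yaw": 0},{"dp": [0,0,-250],"yaw": 0},{"dp": [0,0,-250],"yaw": 0}]}}

```text
clock: 22.32
eef_pos: [441.0, 272.8, 287.5]
tcp_rot: [3.136, 0.005, 2.846]
contact_force: [1.0, 0.3, -0.6]
opening: 1.0
grasp_force: 0.0
```

```bash
python3 - <<'E'
from h import *; from plan import *
from scipy.spatial.transform import Rotation as R
c=after([501.66,252.96,165.28,163.04],[63,0,123],0);c=after(c,[2,0,7],0);c=after(c,[0,0,2],0);c=after(c,[0,0,-250],0)
s=r.sense();print(c,s['eef_pos'],s['clock'])
cal=r.get_calibration('wrist');w=r.grab_frame('wrist')
H=cv2.inRange(cv2.cvtColor(w,cv2.COLOR_RGB2HSV),(17,60,170),(29,150,255))
ct=max(cv2.findContours(H,0,1)[0],key=cv2.contourArea);P=plane('wrist',cv2.boxPoints(cv2.minAreaRect(ct)),58,cal);print('handle',P.round(0).tolist(),P.mean(0).round(1))
plan(c,[(547,-276,270,17.6)])
E
```

```text
[439.49, 271.92, 283.28, 163.04] [440.95324025 272.83059881 287.47433076] 22.325
handle [[388.0, 279.0, 58.0], [393.0, 297.0, 58.0], [490.0, 268.0, 58.0], [484.0, 248.0, 58.0]] [438.7 272.9  58. ]
[-262.7, -492.7, 13.3] yaw 145.4
```

The tray stands flat at its old place and is released. I move over the tote with the short turn (−34.6°; joint 6 goes to about −2.34, in range).

Request:
{"op": "carry_out", "data": {"targets": [{"dp": [-25,-45,0],"yaw": -3},{"dp": [-52,-98,0],"yaw": -7},{"dp": [-79,-150,0],"yaw": -12},{"dp": [-107,-202,0],"yaw": -17},{"dp": [-135,-254,0],"yaw": -22},{"dp": [-162,-306,0],"yaw": -27},{"dp": [-190,-358,0],"yaw": -31},{"dp": [-217,-408,0],"yaw": -34},{"dp": [-240,-450,0],"yaw": -34.6},{"dp": [-256,-480,0],"yaw": -34.6},{"dp": [-263,-493,0],"yaw": -34.6},{"dp": [-263,-493,0],"yaw": -34.6}]}}

```text
clock: 23.88
eef_pos: [546.8, -276.2, 282.1]
tcp_rot: [3.14, -0.001, -2.835]
contact_force: [0.5, -0.6, 0.2]
opening: 1.0
grasp_force: 0.0
```

Request:
{"op": "carry_out", "data": {"targets": [{"dp": [0,0,0],"yaw": 0},{"dp": [0,0,0],"yaw": 0},{"dp": [0,0,0],"yaw": 0}]}}

```text
clock: 24.25
eef_pos: [547.3, -275.6, 283.6]
tcp_rot: [-3.141, 0.0, -2.833]
contact_force: [-0.4, 0.1, 0.6]
opening: 1.001
grasp_force: 0.0
```

```bash
python3 - <<'E'
from h import *; from plan import *
c=after([439.49,271.92,283.28,163.04],[-263,-493,0],-34.6);s=r.sense();print(c,s['eef_pos'],np.degrees(s['tcp_rot']),s['qpos'][5],s['clock'])
for n in('wrist','top'):
    cal=r.get_calibration(n);w=r.grab_frame(n)
    H=cv2.inRange(cv2.cvtColor(w,cv2.COLOR_RGB2HSV),(18,60,195),(28,138,255))
    if n=='top': H[:,:355]=0;H[:,410:]=0;H[:155]=0;H[250:]=0
    for ct in sorted(cv2.findContours(H,0,1)[0],key=cv2.contourArea)[-3:]:
        b=cv2.boxPoints(cv2.minAreaRect(ct));P=plane(n,b,198,cal);print(n,b.round(0).tolist(),P[:,:2].round(0).tolist(),P.mean(0).round(1))
E
```

```text
[547.24, -276.36, 283.28, 197.64] [ 547.33926274 -275.56948985  283.5543591 ] [-1.79991333e+02  1.29619187e-02 -1.62302761e+02] -2.348585572746498 24.25
wrist [[449.0, 254.0], [480.0, 209.0], [486.0, 213.0], [456.0, 258.0]] [[536.0, -132.0], [493.0, -127.0], [495.0, -121.0], [538.0, -126.0]] [ 515.3 -126.5  198. ]
wrist [[261.0, 76.0], [288.0, 76.0], [288.0, 322.0], [261.0, 322.0]] [[454.0, -318.0], [449.0, -301.0], [638.0, -239.0], [645.0, -261.0]] [ 546.5 -279.6  198. ]
top [[398.0, 234.0], [398.0, 234.0], [398.0, 234.0], [398.0, 234.0]] [[463.0, -318.0], [463.0, -318.0], [463.0, -318.0], [463.0, -318.0]] [ 462.8 -317.9  198. ]
top [[382.0, 219.0], [390.0, 216.0], [396.0, 233.0], [389.0, 236.0]] [[504.0, -277.0], [512.0, -298.0], [466.0, -313.0], [458.0, -292.0]] [ 485.  -295.1  198. ]
top [[366.0, 170.0], [372.0, 167.0], [381.0, 191.0], [374.0, 193.0]] [[641.0, -237.0], [647.0, -255.0], [581.0, -276.0], [575.0, -258.0]] [ 610.8 -256.2  198. ]
```

The rail measures (547,−277) at about 17.3°, in agreement and under the jaws. I go down and grip.

Request:
{"op": "carry_out", "data": {"targets": [{"dp": [0,-1,20],"yaw": 0},{"dp": [0,-1,45],"yaw": 0},{"dp": [0,-1,70],"yaw": 0},{"dp": [0,-1,90],"yaw": 0},{"dp": [0,-1,104],"yaw": 0},{"dp": [0,-1,110],"yaw": 0},{"dp": [0,-1,110],"yaw": 0},{"dp": [0,-1,110],"yaw": 0}]}}

```text
clock: 25.35
eef_pos: [548.0, -277.5, 174.1]
tcp_rot: [-3.141, 0.001, -2.834]
contact_force: [0.4, -0.9, 0.2]
opening: 1.001
grasp_force: 0.0
```

Request:
{"op": "carry_out", "data": {"targets": [{"dp": [0,0,0],"yaw": 0},{"dp": [0,0,0],"yaw": 0},{"dp": [0,0,0],"yaw": 0},{"dp": [0,0,0],"yaw": 0},{"dp": [0,0,0],"yaw": 0},{"dp": [0,0,0],"yaw": 0},{"dp": [0,0,0],"yaw": 0},{"dp": [0,0,0],"yaw": 0},{"dp": [0,0,0],"yaw": 0},{"dp": [0,0,0],"yaw": 0}], "fingers": -1, "grip_force": 120}}

```text
clock: 26.6
eef_pos: [547.9, -277.6, 173.6]
tcp_rot: [-3.141, 0.001, -2.834]
contact_force: [2.1, -5.0, 1.9]
opening: 0.261
grasp_force: 118.9
```

Request:
{"op": "carry_out", "data": {"targets": [{"dp": [0,0,-2],"yaw": 0},{"dp": [0,0,-6],"yaw": 0},{"dp": [0,0,-14],"yaw": 0},{"dp": [0,0,-25],"yaw": 0},{"dp": [0,0,-38],"yaw": 0},{"dp": [0,0,-52],"yaw": 0},{"dp": [0,0,-66],"yaw": 0},{"dp": [0,0,-79],"yaw": 0},{"dp": [0,0,-89],"yaw": 0},{"dp": [0,0,-96],"yaw": 0},{"dp": [0,0,-100],"yaw": 0},{"dp": [0,0,-100],"yaw": 0}]}}

```text
clock: 28.1
eef_pos: [547.6, -277.3, 273.3]
tcp_rot: [-3.142, 0.0, -2.834]
contact_force: [-0.3, 0.1, -7.0]
opening: 0.264
grasp_force: 117.9
```

Request:
{"op": "carry_out", "data": {"targets": [{"dp": [0,0,0],"yaw": 0},{"dp": [0,0,0],"yaw": 0},{"dp": [0,0,0],"yaw": 0},{"dp": [0,0,0],"yaw": 0},{"dp": [0,0,0],"yaw": 0},{"dp": [0,0,0],"yaw": 0}]}}

```text
clock: 28.85
eef_pos: [547.6, -277.3, 273.3]
tcp_rot: [3.142, -0.0, -2.834]
contact_force: [-0.2, 0.7, -6.8]
opening: 0.262
grasp_force: 117.9
```

```bash
python3 tilt.py; python3 - <<'E'
from h import *
w=r.grab_frame('side')
g=r.sense()['eef_pos']+[0,0,11]
H=cv2.inRange(cv2.cvtColor(w,cv2.COLOR_RGB2HSV),(16,60,150),(30,160,255))
a=np.radians(17.6);X=np.array([np.cos(a),np.sin(a),0])
for t in(-5,0,5):
    d=X*np.cos(np.radians(t))+[0,0,np.sin(np.radians(t))]
    print(t,proj('side',[g+[0,0,14]+100*d,g+[0,0,14]-100*d]).round(1).tolist())
for ct in sorted(cv2.findContours(H[90:200,260:370],0,1)[0],key=cv2.contourArea)[-3:]:
    print((cv2.boxPoints(cv2.minAreaRect(ct))+[260,90]).round(1).tolist())
E
```

```text
28.85 [ 547.58287105 -277.2640419   273.2578097 ] [-0.24807611  0.69089694 -6.80023233] |T| 0.164 117.87431359291077
-5 [[283.5, 135.0], [340.6, 135.4]]
0 [[283.4, 133.0], [340.5, 137.4]]
5 [[283.5, 131.0], [340.2, 139.3]]
[[282.6, 139.6], [283.2, 131.2], [308.6, 133.1], [308.0, 141.5]]
[[303.0, 90.0], [327.0, 90.0], [327.0, 100.0], [303.0, 100.0]]
[[315.5, 142.2], [316.0, 133.6], [341.3, 135.3], [340.7, 143.8]]
```

The rail slope in the side view matches 0° tilt, and the load of about 7 N is the tote with its blocks. Everything is still, so I hand in.

```bash
python3 -c "
from rig import r
print(r.sign_off())"
```

```text
the job is handed in; nothing more can be done
None
```

The job is handed in at about 29 s of the 72: the four heel blocks are in the tote, the tray is back flat and released in its old place, and the arm holds the tote level and still about 10 cm above the bench; no verdict came back.

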